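# Set the slicer and hold the hand guard over the potato

### The arm

A 6-joint arm with a two-finger parallel gripper is mounted at the origin on a cart in front of the work surface, level with it; the furniture and walls round the work are solid. World frame = base frame: x ahead of the robot, y to its left, z up, the work surface at z = 0. Lengths are in mm, angles in degrees, forces in N, time in s.
With the tool pointing down it reaches from about 350 to 850 mm from the base axis. Payload 8.1 kg.
Tool frame: the origin (TCP) lies at the very end of the fingers, on their centre line; the grasp point (between the pads) lies 19 mm behind it (r.grasp_offset is the distance from the TCP to the grasp point, in mm); z points along the fingers, y is the line along which they close (so a half turn about z gives the same grasp; the last joint's range is limited). The gripper opens to 85 mm and grips with 20 to 120 N. Pads are 22 mm wide; open, the fingers measure 114 mm over their backs; the gripper's body (76 mm by 85 mm) begins 54 mm behind the grasp point. The pads swing forward as they close: fully open they stand 13 mm farther back than shut.
Start: joints at [-68.778, 7.471, 85.268, -0, 87.261, -4.893], TCP at [264.128, -538.741, 231.292] pointing down, gripper open.
Joint ranges: [-169.43, 169.43], [-51.17, 129.36], [1.28, 143.12], [-76.62, 256.62], [0, 156.53], [-152.29, 152.29]. Speed limits (degrees/s): [136.94, 136.94, 159.86, 180, 180, 180].

### API

Orientations are given as [roll, pitch, yaw] about the fixed x, y, z axes, in that order (R = Rz(yaw) Ry(pitch) Rx(roll)).
In Python, from bench import r gives the robot as it stands.
- The arm moves only by the tool carry_out, never from a script. Its argument "commands" is a list of rows, each an object with "jaw": the finger opening in m, from 0 to 0.0854; "translation": the shift along the tool's x, y, z in m, a list of three; "spin": the turn about the tool's z in rad. A call has exactly 8 rows; each row shifts and turns the commanded pose from where the row before left it, along the tool's axes as they then stand; what a row does not reach is not made up. A row lasts 1/12 s, in which the tool goes at most 41.7 mm and 7.16 degrees, less where a joint would pass 70% of its speed; a pose out of reach is approached as far as the arm can. A call is refused whole if a number of a shift passes 0.0417 or a number of a turn 0.125, either way. A call with a gripper value outside its range is refused whole. The fingers move at their own pace and stop on an object; "squeeze" is the grip in N (left out, the last holds). Time passes only in rows, so rows that do not move let the fingers close, or fill a call up. It gives the time, the measured TCP pose, the force, the opening and the grip force at its end, in the units of the state.
- r.sense(): the state, without advancing time (a new reading comes with each control period).
- r.snapshot(name): name is "scene" or "top"; returns a dict with "pixels" (480x640x3 uint8, blue, green, red), "K" (3x3 intrinsics, pixels), "extrinsics" (4x4, takes a point from camera to world coordinates). Camera axes: x right, y down, z forward; pixel columns grow to the right and rows downward; lengths in mm; the calibration is good to about 2 mm. A picture is of the moment at which its call begins. There is no depth.
- r.hand_in(): hands the job in; it is judged then, once.
Trained networks look in a picture, given as the dict that the camera call returned (one of the last four; its "shot" number tells which), for a name from the list of things; names that differ only in an ending like _2 or _b are one class to them, and where a whole thing is asked for, a point or a joint stands for the part that bears it (a point fixed in the world has none). Each returns a list of dicts, best first, with "score" (0 to 1); they miss things now and then, are a little off and sometimes report something else, mostly with a low value. They report only what shows in the picture. A call takes as long as a camera call.
- r.spot_in(picture, target): "xy" ([column, row] in pixels, amid what is visible of it).
- r.regions_of(picture, target): "pixels" (480x640 bool, what is visible of it) and "xy" ([column, row] in pixels, amid what is visible of it).
- r.landmark_of(picture, target): "xy" ([column, row] in pixels: a listed point, or the origin of a listed thing).
The state is a dict: "time": time; "joint_pos": joint angles; "qd": joint speeds; "joint_efforts": joint torques, N m; "tool_pos": TCP position; "tcp_rot": TCP orientation; "ft_force": force on the tool from outside, world axes, zero at the start; "wrist_torque": the same for the moment, N m; "finger_gap": finger opening in mm; "grip_force": force on a finger pad.
Only numpy, scipy, OpenCV 4.12 (cv2) and the standard library are available. Lean on these libraries where they do the work, as an engineer would, in place of code of your own. Each camera call takes 0.05 s, during which the arm holds its last target. There are 200 camera calls.

### The job

Get the table-top slicer ready for the next cut: throw its thickness lever into the notch marked by the pointer and leave it seated there, then pick up the hand guard by its upright grip and carry it over the jars. Hold it level and in line with the slicer's rails, midway between them, with its pins centred about a centimetre above the halved potato, touching neither potato nor slicer, so that I can check the line-up before it is pressed down. Your program finishes while the gripper is still holding the guard there; do not disturb the potato or knock any of the jars, the tin, the mill or the lemon.

Things in the scene. Friction and masses are not known exactly. Their poses are not given: they have to be found in the camera images.
- slicer: Fixed mandoline: tray, frame 360 x 120 mm (x, y) with a D handle to x = -210, steel deck 90 mm above the table, rails along x at y = +54 and -54 (top at 96). Origin on the table under the frame's centre; x from infeed (robot's side) to outfeed; blade at x = 0 to 20. On its -y side at x = 0 a quadrant with 4 notches; a pointer with a diamond head stands behind the third from the infeed end.
- lever (a joint): Thickness lever: hinge along the slicer's y at x 0, z 78 mm. rad: 0 = first notch (leans 0.6 to the infeed end), grows towards the outfeed end, 0.6 = upright. Sprung detent notches at 0, 0.4, 0.8, 1.2; the pointer marks 0.8. Starts at 0 or 0.4, seldom poised between. 3 to 5 N at the knob moves it; let go within 0.1 of a notch, it snaps in and stays. It lowers the infeed plate by 0 to 5 mm.
- lever_knob (a point): Centre of the lever's black ball knob, 24 mm in diameter, 85 mm from the pivot, in the plane y = -81.5 mm of the slicer; at 141 to 163 mm above the table. Free room on both sides along the slicer's x, and above. A wall shelf overhangs the table beyond x = 0.64 (world) at 0.70 m height: do not raise the wrist or forearm into it.
- guard: Hand guard, loose, about 160 g, on the table: grey plate 104 x 116 mm (x, y), top 30 mm above the underside, a 10 mm wide shoe along each long side (centred at y = +53 and -53, to ride on the rails), nine steel pins under the middle, upright black grip on top. Origin: centre of the underside (bottom of the shoes); x along the shoes, z up. The same turned end for end.
- guard_grip (a point): Where to pinch the guard's grip: 53 mm above the guard's underside, on its centre line. The grip is a block 48 mm long (guard x), 24 mm thick (guard y), from 30 to 71 mm above the underside. A shelf with microwave overhangs the table beyond x = 0.58 (world), y > 0.1, from 0.57 m up: keep wrist and forearm out of it when turning to and from the guard.
- guard_pins (a point): Centre of the guard's pin tips, 6 mm above its underside (a 3 x 3 group spread over 36 by 36 mm).
- potato: Halved potato, loose, cut face down on the infeed plate, about 75 mm long, 54 mm wide, 27 mm high, centred between the rails to within 3 mm. Origin: centre of the cut face; z up.
- potato_top (a point): Crown of the potato, 27 mm above its cut face.
- bean_tin: Bystander: tin, 75 mm diameter, 110 mm high, standing between guard and slicer. Origin: centre of underside, as for all bystanders.
- spice_jar_a: Bystander: green-capped glass spice jar, 46 mm diameter, 106 mm high, between guard and slicer.
- spice_jar_b: Bystander: green-capped glass spice jar, 46 mm diameter, 106 mm high, between guard and slicer.
- honey_jar: Bystander: green-lidded jar, 64 x 68 mm, 84 mm high, between guard and slicer or behind.
- pepper_mill: Bystander: dark wooden pepper mill, 58 mm diameter, 170 mm high, behind the jars.
- lemon: Bystander: lemon, 72 x 57 x 58 mm, at the right of the table.

How it is judged:
By the outcome, as a careful person would: the job done as asked, in the order asked, and still so for the second after the job is handed in, while the arm keeps its last pose, push and grip.
It also fails if it takes over 61 s, if anything falls off the work surface, if the arm or the gripper's body presses on something with over 40 N, if the wrist force passes 120 N, or if a joint passes its speed limit or range.

## Working session

There is one attempt and no reset: what is moved stays moved. The work goes in short steps, Python scripts to look and compute and a tool call to move; the robot and the scene stay as the last step left them, time stands still between calls to the robot, and variables do not carry over. Pictures are saved under pics/ and viewed, at most 10 in all, crops included, and the job is handed in when it is done.

Besides the shell and the picture viewer there is one more tool, called after "Emit:" as name(argument=value, ...), one argument or row to a line, values as JSON. carry_out: Moves the arm, as the interface text tells. Its arguments: {"type":"object","properties":{"commands":{"type":"array","items":{"type":"object","properties":{"jaw":{"type":"number"},"translation":{"type":"array","items":{"type":"number"}},"spin":{"type":"number"}}}},"squeeze":{"type":"number"}},"required":["commands"]}

```bash
mkdir -p pics; cat > h.py <<'E'
import numpy as np, cv2
from bench import r
def onplane(p,xy,z):
    K=np.array(p["K"]);T=np.array(p["extrinsics"])
    d=T[:3,:3]@np.linalg.inv(K)@np.array([xy[0],xy[1],1.]);o=T[:3,3]
    return o+d*(z-o[2])/d[2]
def proj(p,X):
    K=np.array(p["K"]);T=np.array(p["extrinsics"])
    c=T[:3,:3].T@(np.array(X,float)-T[:3,3]);u=K@c
    return u[:2]/u[2]
def tri(p,a,q,b):
    A=[];B=[]
    for s,xy in((p,a),(q,b)):
        K=np.array(s["K"]);T=np.array(s["extrinsics"])
        d=T[:3,:3]@np.linalg.inv(K)@np.array([xy[0],xy[1],1.]);d/=np.linalg.norm(d)
        M=np.eye(3)-np.outer(d,d);A.append(M);B.append(M@T[:3,3])
    X=np.linalg.lstsq(np.vstack(A),np.hstack(B),rcond=None)[0]
    return X,np.linalg.norm(np.vstack(A)@X-np.hstack(B))
E
python3 - <<'E'
from h import *
np.set_printoptions(precision=1,suppress=True)
S=r.snapshot("scene");T=r.snapshot("top")
cv2.imwrite("pics/s0.png",S["pixels"]);cv2.imwrite("pics/t0.png",T["pixels"])
for p in(S,T):print(np.array(p["extrinsics"])[:3],np.array(p["K"])[0])
for n in["slicer","lever","lever_knob","guard","guard_grip","guard_pins","potato","potato_top","bean_tin","spice_jar_a","honey_jar","pepper_mill","lemon"]:
    a=r.landmark_of(S,n);b=r.landmark_of(T,n)
    print(n,[(d["xy"],round(d["score"],2)) for d in a[:3]],[(d["xy"],round(d["score"],2)) for d in b[:3]])
    if a and b: print("   ",*tri(S,a[0]["xy"],T,b[0]["xy"]))
print(r.sense())
E
```

```text
[[ -0.8  -0.3   0.5 -89. ]
 [ -0.6   0.4  -0.7 894.1]
 [  0.   -0.8  -0.5 889.5]] [464.3   0.  318.7]
[[  -0.    -1.     0.1  524.5]
 [  -1.     0.     0.   -69.3]
 [  -0.    -0.1   -1.  1182.5]] [455.1   0.  327.2]
slicer [([353.1, 253.3], 0.85), ([371.6, 198.5], 0.74)] [([371.8, 266.3], 0.71)]
    [ 562.1 -164.2    1. ] 1.5380211615464Traceback (most recent call last):
  File "<stdin>", line 7, in <module>
ValueError: it knows: bean_tin, guard, guard_grip, guard_pins, honey_jar, lemon, lever_knob, pepper_mill, potato, potato_top, slicer, spice_jar
```

```bash
python3 - <<'E'
from h import *
np.set_printoptions(precision=1,suppress=True)
S=r.snapshot("scene");T=r.snapshot("top")
for n in["slicer","lever_knob","guard","guard_grip","guard_pins","potato","potato_top","bean_tin","spice_jar","honey_jar","pepper_mill","lemon"]:
    a=r.landmark_of(S,n);b=r.landmark_of(T,n)
    print(n,[(np.array(d["xy"]),round(d["score"],2)) for d in a[:3]],[(np.array(d["xy"]),round(d["score"],2)) for d in b[:3]])
    for i in a[:2]:
      for j in b[:2]: print("   ",*tri(S,i["xy"],T,j["xy"]))
print(r.sense())
E
```

```text
slicer [(array([354.2, 255.5]), 0.59)] [(array([368.2, 264.8]), 0.74)]
    [ 561.2 -158.6   -4. ] 7.109243769103088
lever_knob [(array([372.7, 200.7]), 0.55)] [(array([413.3, 264.1]), 0.53)]
    [ 555.4 -246.3  163.6] 5.628259144390855
guard [(array([275.4, 342.7]), 0.9)] [(array([190.7, 291.9]), 0.79)]
    [501.6 298.5  15.8] 8.54187820894749
guard_grip [(array([270. , 330.4]), 0.57)] [(array([191.6, 292.6]), 0.95), (array([368.5, 267.4]), 0.43)]
    [508.8 292.5  47.7] 6.344521028940755
    [ 668.4  -69.7 -306.1] 210.06102209635253
guard_pins [(array([270.5, 340. ]), 0.8)] []
potato [(array([387.1, 238.6]), 0.55), (array([353.1, 258.3]), 0.43)] [(array([387.9, 306.1]), 0.93), (array([276.8, 332. ]), 0.68)]
    [ 461.8 -194.    83.5] 1.378325632757895
    [389.   35.1 238.6] 55.635721221111424
    [ 502.3 -169.2    9.8] 76.83565685612557
    [419.5  62.9 176.9] 3.7893054152817496
potato_top [(array([387. , 231.4]), 0.51)] [(array([384.1, 305.4]), 0.56), (array([280.1, 261.7]), 0.46), (array([195.7, 295. ]), 0.34)]
    [ 462.7 -183.3  115.3] 5.887841374975766
    [475.7   3.9 231.6] 
[... 506 characters left out ...]
0.69)]
    [669.5 121.7   9.1] 7.556479568942136
pepper_mill [(array([246.7, 269.7]), 0.66)] [(array([270.6, 181.4]), 0.49)]
    [794.6  96.6 -13.5] 0.5965360682164934
lemon [(array([426.8, 239.1]), 0.66)] [(array([470.8, 318.9]), 0.67)]
    [ 419.4 -419.5  -22.4] 1.2320568319111804
{'time': 1.5, 'joint_pos': array([-68.8,   7.5,  85.3,   0. ,  87.3,  -4.9]), 'qd': array([ 0.1, -0. , -0. , -0.1, -0.1, -0. ]), 'joint_efforts': array([ -0. , -56.9, -50.1,  -0. ,   0. ,  -0. ]), 'tool_pos': array([ 264.1, -538.7,  231.3]), 'tcp_rot': array([-180. ,   -0. ,   26.1]), 'ft_force': array([-0.4, -0. ,  0.2]), 'wrist_torque': array([ 0., -0., -0.]), 'grip_force': 0.0, 'finger_gap': 85.56612164038853}
```

View pics/s0.png

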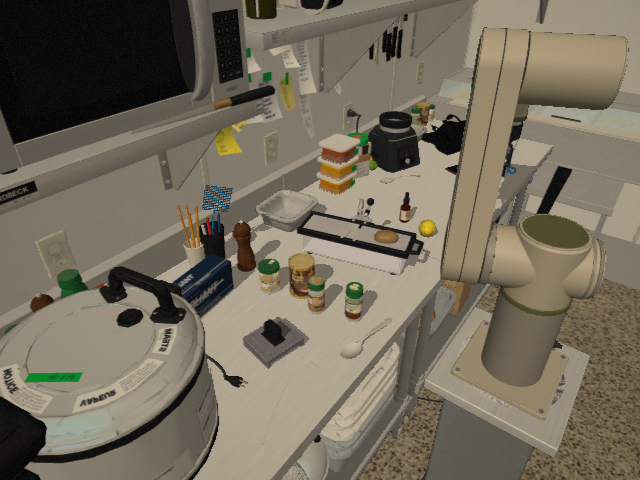

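View pics/t0.png

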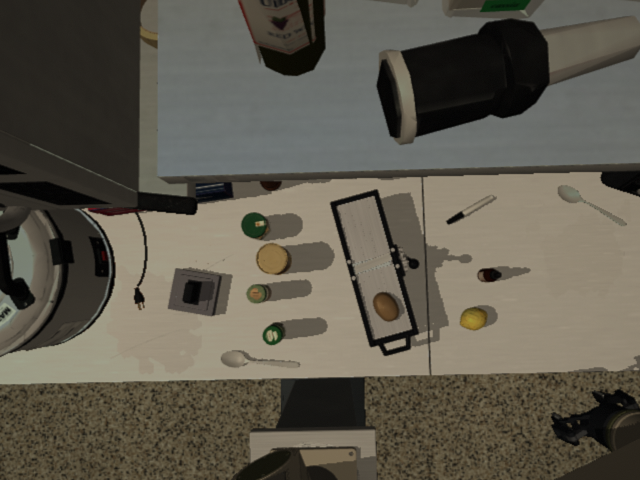

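Scene: the slicer runs from about (305,225) to (420,255), with the lever near (365,210), the potato at (387,237) and the guard at (273,340). Top: slicer corners are about (332,205), (378,191), (416,332) and (373,346), with the knob at (413,264) and the guard at (195,291). The jars stand in between. I'll make a zoomed composite next.

```bash
cat > z.py <<'E'
from h import *
def crop(img,x,y,w,h,s): return cv2.resize(img[y:y+h,x:x+w],None,fx=s,fy=s,interpolation=cv2.INTER_CUBIC)
E
python3 - <<'E'
from z import *
S=cv2.imread("pics/s0.png");T=cv2.imread("pics/t0.png")
c=np.zeros((600,800,3),np.uint8)
a=crop(T,325,180,110,180,3.3333);c[:a.shape[0],:a.shape[1]]=a
a=crop(S,295,190,135,85,3.2);c[:a.shape[0],367:367+a.shape[1]]=a[:,:433]
a=crop(T,160,260,70,65,3.3);c[280:280+a.shape[0],370:370+a.shape[1]]=a
a=crop(S,240,310,66,60,3);c[280:280+a.shape[0],601:601+a.shape[1]]=a
cv2.imwrite("pics/c1.png",c)
np.set_printoptions(precision=1,suppress=True)
s=r.snapshot("scene");t=r.snapshot("top")
for n in("slicer","guard","guard_grip","potato"):
    for p,z in((s,0),(t,0)):
        d=r.regions_of(p,n)
        for e in d[:2]:
            m=np.array(e["pixels"]).astype(np.uint8);q=cv2.minAreaRect(cv2.findNonZero(m))
            print(n,round(e["score"],2),m.sum(),e["xy"],q, cv2.boxPoints(q).round(1).tolist())
E
```

```text
slicer 0.63 4718 [358.5, 242.1] ((361.03472900390625, 231.14004516601562), (125.48200225830078, 67.23236846923828), 14.67639446258545) [[291.79998779296875, 247.8000030517578], [308.8999938964844, 182.6999969482422], [430.20001220703125, 214.5], [413.20001220703125, 279.6000061035156]]
slicer 0.48 947 [297.1, 269.2] ((300.5, 275.5), (45.0, 25.0), 90.0) [[288.0, 253.0], [313.0, 253.0], [313.0, 298.0], [288.0, 298.0]]
guard 0.83 1711 [271.0, 337.9] ((272.6400146484375, 340.51995849609375), (40.79999542236328, 51.19999313354492), 53.13010025024414) [[239.89999389648438, 339.6000061035156], [280.8999938964844, 308.79998779296875], [305.3999938964844, 341.5], [264.3999938964844, 372.20001220703125]]
guard 0.92 1968 [194.4, 292.2] ((194.75503540039062, 291.7214660644531), (48.659889221191406, 42.28776550292969), 10.007980346679688) [[167.10000610351562, 308.29998779296875], [174.5, 266.70001220703125], [222.39999389648438, 275.1000061035156], [215.0, 316.79998779296875]]
guard_grip 0.68 1739 [268.6, 342.3] ((273.0122375488281, 340.51788330078125), (40.13599395751953, 53.471221923828125), 5
[... 177 characters left out ...]
grip 0.72 2037 [196.0, 293.8] ((194.78378295898438, 291.79730224609375), (49.484092712402344, 42.41494369506836), 9.462322235107422) [[166.89999389648438, 308.6000061035156], [173.89999389648438, 266.79998779296875], [222.6999969482422, 274.8999938964844], [215.6999969482422, 316.79998779296875]]
potato 0.5 243 [388.3, 237.8] ((386.0, 236.0), (12.0, 22.0), 90.0) [[375.0, 230.0], [397.0, 230.0], [397.0, 242.0], [375.0, 242.0]]
potato 0.87 611 [385.9, 307.1] ((386.2200012207031, 306.4599914550781), (32.20000076293945, 23.0), 53.13010025024414) [[367.3999938964844, 300.5], [385.79998779296875, 286.70001220703125], [405.1000061035156, 312.3999938964844], [386.70001220703125, 326.20001220703125]]
```

View pics/c1.png

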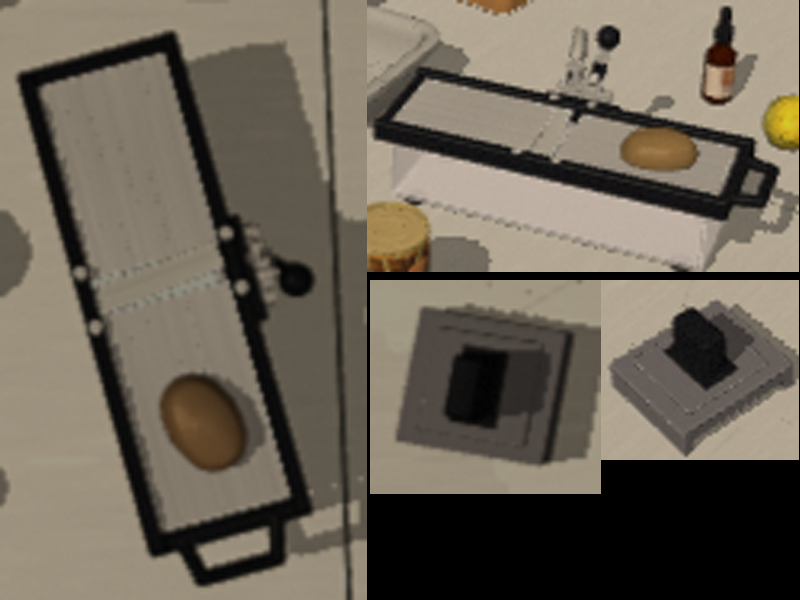

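Composite. Left is the top view: frame outer corners at crop (20,75), (175,33), (312,512) and (152,556), knob at (296,279), potato at (203,423). Right, top row: the lever knob is at (608,37), to the right (infeed side) of the pointer at (578,45). Below are the guard and its grip. Next I fit the poses.

```bash
cat > fit.py <<'E'
from z import *
from scipy.optimize import least_squares
np.set_printoptions(precision=1,suppress=True)
s=r.snapshot("scene");t=r.snapshot("top")
def W(q,X):
    c,n=np.cos(q[2]),np.sin(q[2]);X=np.array(X,float)
    return np.array([q[0]+c*X[0]-n*X[1],q[1]+n*X[0]+c*X[1],X[2]])
def fit(obs,q0):
    f=lambda q:np.concatenate([proj(p,W(q,X))-np.array(u) for p,X,u in obs])
    o=least_squares(f,q0,loss="soft_l1");return o.x,f(o.x).reshape(-1,2)
tt=lambda x,y:(325+x/3.3333-.35,180+y/3.3333-.35)
ss=lambda x,y:(295+(x-367)/3.2-.35,190+y/3.2-.35)
gt=lambda x,y:(160+(x-370)/3.3-.35,260+(y-280)/3.3-.35)
gs=lambda x,y:(240+(x-601)/3-.35,310+(y-280)/3-.35)
O=[(t,(180,60,96),tt(20,75)),(t,(180,-60,96),tt(175,33)),(t,(-180,-60,96),tt(312,512)),(t,(-180,60,96),tt(152,556))]
O2=[(s,(180,60,96),ss(375,122)),(s,(180,-60,96),ss(422,68)),(s,(-180,-60,96),ss(757,141)),(s,(-180,60,96),ss(728,203))]
for o in(O,O2,O+O2):
    q,e=fit(o,[562,-164,.28]);print(q[:2],np.degrees(q[2]),e.ravel())
G=[(t,(52,58,30),gt(422,307)),(t,(-52,58,30),gt(397,440))]
for o in (tt(296,279),):
    for z in(141,150,163):
        X=onplane(t,o,z);c,n=np.cos(q[2]),np.sin(q[2]);d=X[:2]-q[:2]
        print("knob",z,X,c*d[0]+n*d[1],-n*d[0]+c*d[1])
print("knob tri",*tri(s,ss(608,37),t,tt(296,279)))
P,_=tri(s,ss(659,149),t,tt(203,423));d=P[:2]-q[:2];print("potato",P,c*d[0]+n*d[1],-n*d[0]+c*d[1])
P=onplane(t,tt(203,423),100);d=P[:2]-q[:2];print("potato",P,c*d[0]+n*d[1],-n*d[0]+c*d[1])
for a,z in(((422,307),30),((397,440),30),((562,331),30),((540,463),30),((572,332),30),((548,463),30)): print("g",onplane(t,gt(*a),z))
for a,z in(((612,367),30),((723,303),30),((794,364),30),((687,432),30),((677,312),71)): print("gs",onplane(s,gs(*a),z))
E
python3 fit.py
```

```text
[ 557.  -161.7] 13.895483997444979 [-1.1 -0.8  0.3 -1.3  0.9  0.7 -0.3  1. ]
[ 553.3 -159.5] 13.73066950397273 [-0.8 -0.  -0.2 -0.7  0.6 -0.5  0.2  0.8]
[ 555.6 -161.6] 13.84306810628936 [-1.1 -0.2  0.4 -0.7  0.8  1.4 -0.4  1.6 -0.9 -0.5 -0.4 -1.1  0.2 -1.1
 -0.1  0.1]
knob 141 [ 561.3 -248.5  141. ] -15.307772143846684 -85.72746632444905
knob 150 [ 561.  -246.9  150. ] -15.245545591702104 -84.14791885886173
knob 163 [ 560.5 -244.7  163. ] -15.155662794159893 -81.86635029745781
knob tri [ 560.4 -245.3  160.5] 0.33199269626342687
potato [ 462.2 -186.6   96.2] -96.72814270511148 -1.9563558708196211
potato [ 462.6 -186.1  100. ] -96.1519317747094 -1.52503350123974
g [568.6 336.8  30. ]
g [467.2 355.8  30. ]
g [547.5 228.4  30. ]
g [447.3 245.7  30. ]
g [546.6 220.7  30. ]
g [447.2 239.6  30. ]
gs [559.9 343.6  30. ]
gs [535.9 229.8  30. ]
gs [440.3 249.5  30. ]
gs [462.7 358.1  30. ]
gs [529.7 292.6  71. ]
```

Emit:
carry_out(
  commands=[
    {"translation": [0.0246, -0.008, 0], "jaw": 0.05},
    {"translation": [0.0246, -0.008, 0], "jaw": 0.05},
    {"translation": [0.0246, -0.008, 0], "jaw": 0.05},
    {"translation": [0.0246, -0.008, 0], "jaw": 0.05},
    {"translation": [0.0246, -0.008, 0], "jaw": 0.05},
    {"translation": [0.0246, -0.008, 0], "jaw": 0.05},
    {"translation": [0.0246, -0.008, 0], "jaw": 0.05},
    {"translation": [0.0246, -0.008, 0], "jaw": 0.05},
  ],
  squeeze=20,
)

```text
invalid input
```

Emit:
carry_out(
  commands=[
    {"translation": [0.0246, -0.008, 0], "jaw": 0.05},
    {"translation": [0.0246, -0.008, 0], "jaw": 0.05},
    {"translation": [0.0246, -0.008, 0], "jaw": 0.05},
    {"translation": [0.0246, -0.008, 0], "jaw": 0.05},
    {"translation": [0.0246, -0.008, 0], "jaw": 0.05},
    {"translation": [0.0246, -0.008, 0], "jaw": 0.05},
    {"translation": [0.0246, -0.008, 0], "jaw": 0.05},
    {"translation": [0.0246, -0.008, 0], "jaw": 0.05},
  ],
)

```text
invalid input
```

Emit:
carry_out(
  commands=[
    {"spin": -0.113, "jaw": 0.05},
    {"spin": -0.113, "jaw": 0.05},
    {"spin": -0.113, "jaw": 0.05},
    {"spin": -0.113, "jaw": 0.05},
    {"spin": -0.113, "jaw": 0.05},
    {"spin": -0.113, "jaw": 0.05},
    {"spin": -0.113, "jaw": 0.05},
    {"spin": -0.113, "jaw": 0.05},
  ],
)

```text
invalid input
```

Emit:
carry_out(
  commands=[
    {"spin": -0.113, "jaw": 0.05},
    {"spin": -0.113, "jaw": 0.05},
    {"spin": -0.113, "jaw": 0.05},
    {"spin": -0.113, "jaw": 0.05},
    {"jaw": 0.05},
    {"jaw": 0.05},
    {"jaw": 0.05},
    {"jaw": 0.05},
  ],
)

```text
invalid input
```

Emit:
carry_out(
  commands=[
    {"translation": [0.0246, -0.008, 0], "spin": 0, "jaw": 0.05},
    {"translation": [0.0246, -0.008, 0], "spin": 0, "jaw": 0.05},
    {"translation": [0.0246, -0.008, 0], "spin": 0, "jaw": 0.05},
    {"translation": [0.0246, -0.008, 0], "spin": 0, "jaw": 0.05},
    {"translation": [0.0246, -0.008, 0], "spin": 0, "jaw": 0.05},
    {"translation": [0.0246, -0.008, 0], "spin": 0, "jaw": 0.05},
    {"translation": [0.0246, -0.008, 0], "spin": 0, "jaw": 0.05},
    {"translation": [0.0246, -0.008, 0], "spin": 0, "jaw": 0.05},
  ],
  squeeze=20,
)

```text
time: 2.77
tool_pos: [413.5, -393.7, 231.4]
tcp_rot: [180.0, -0.0, 26.1]
ft_force: [0.7, -0.0, 0.1]
finger_gap: 50.1
grip_force: 0.0
```

Emit:
carry_out(
  commands=[
    {"translation": [0.0246, -0.008, 0], "spin": 0, "jaw": 0.05},
    {"translation": [0.0246, -0.008, 0], "spin": 0, "jaw": 0.05},
    {"translation": [0.0246, -0.008, 0], "spin": 0, "jaw": 0.05},
    {"translation": [0.0246, -0.008, 0], "spin": 0, "jaw": 0.05},
    {"translation": [0.0246, -0.008, 0], "spin": 0, "jaw": 0.05},
    {"translation": [0.0246, -0.008, 0], "spin": 0, "jaw": 0.05},
    {"translation": [0.0246, -0.008, 0], "spin": 0, "jaw": 0.05},
    {"translation": [0.0246, -0.008, 0], "spin": 0, "jaw": 0.05},
  ],
)

```text
time: 3.43
tool_pos: [562.0, -249.5, 231.4]
tcp_rot: [180.0, -0.0, 26.1]
ft_force: [-1.0, -0.4, -0.2]
finger_gap: 49.8
grip_force: 0.0
```

Emit:
carry_out(
  commands=[
    {"translation": [0, 0, 0], "spin": -0.113, "jaw": 0.05},
    {"translation": [0, 0, 0], "spin": -0.113, "jaw": 0.05},
    {"translation": [0, 0, 0], "spin": -0.113, "jaw": 0.05},
    {"translation": [0, 0, 0], "spin": -0.113, "jaw": 0.05},
    {"translation": [0, 0, 0], "spin": -0.113, "jaw": 0.05},
    {"translation": [0, 0, 0], "spin": -0.113, "jaw": 0.05},
    {"translation": [0, 0, 0], "spin": -0.113, "jaw": 0.05},
    {"translation": [0, 0, 0], "spin": -0.113, "jaw": 0.05},
  ],
)

```text
time: 4.1
tool_pos: [561.2, -250.5, 231.3]
tcp_rot: [-180.0, -0.0, 78.2]
ft_force: [-0.4, 0.3, 0.6]
finger_gap: 49.8
grip_force: 0.0
```

Emit:
carry_out(
  commands=[
    {"translation": [0, 0, 0], "spin": -0.113, "jaw": 0.05},
    {"translation": [0, 0, 0], "spin": -0.113, "jaw": 0.05},
    {"translation": [0, 0, 0], "spin": -0.113, "jaw": 0.05},
    {"translation": [0, 0, 0], "spin": -0.113, "jaw": 0.05},
    {"translation": [0, 0, 0], "spin": 0, "jaw": 0.05},
    {"translation": [0, 0, 0], "spin": 0, "jaw": 0.05},
    {"translation": [0, 0, 0], "spin": 0, "jaw": 0.05},
    {"translation": [0, 0, 0], "spin": 0, "jaw": 0.05},
  ],
)

```text
time: 4.77
tool_pos: [561.2, -250.6, 231.3]
tcp_rot: [-180.0, -0.0, 103.7]
ft_force: [-0.6, 0.8, -0.4]
finger_gap: 49.9
grip_force: 0.0
```

Emit:
carry_out(
  commands=[
    {"translation": [0, 0, 0.011], "spin": 0, "jaw": 0.05},
    {"translation": [0, 0, 0.011], "spin": 0, "jaw": 0.05},
    {"translation": [0, 0, 0.011], "spin": 0, "jaw": 0.05},
    {"translation": [0, 0, 0.011], "spin": 0, "jaw": 0.05},
    {"translation": [0, 0, 0.011], "spin": 0, "jaw": 0.05},
    {"translation": [0, 0, 0.011], "spin": 0, "jaw": 0.05},
    {"translation": [0, 0, 0.011], "spin": 0, "jaw": 0.05},
    {"translation": [0, 0, 0.006], "spin": 0, "jaw": 0.05},
  ],
)

```text
time: 5.43
tool_pos: [560.4, -250.1, 145.9]
tcp_rot: [-179.9, -0.1, 103.8]
ft_force: [-0.9, 0.3, 0.0]
finger_gap: 49.9
grip_force: 0.0
```

```bash
python3 - <<'E'
from z import *
s=r.snapshot("scene");t=r.snapshot("top")
c=np.hstack([crop(s["pixels"],320,170,80,80,5),crop(t["pixels"],370,220,80,80,5)])
cv2.imwrite("pics/c2.png",c);print(r.sense()["ft_force"],r.sense()["tool_pos"])
E
```

```text
[0.05618626 0.17914771 0.18206279] [ 560.26061973 -250.04964361  146.24998523]
```

View pics/c2.png

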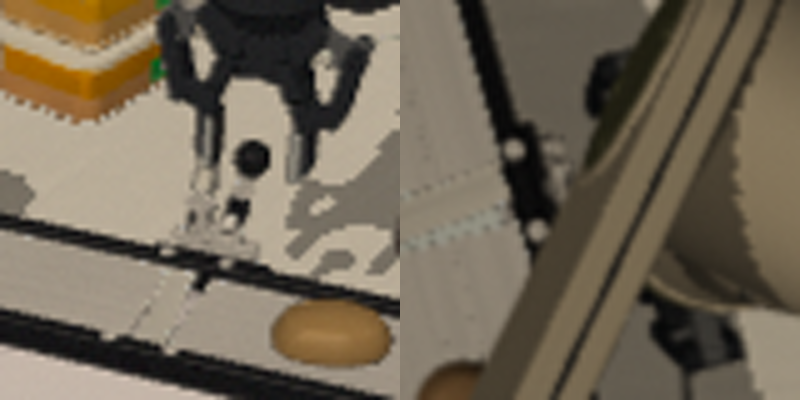

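Knob sits centred between the fingers (left crop: knob (252,157), pads at about 215 and 290). No contact force. I'll cage it and throw the lever.

Emit:
carry_out(
  commands=[
    {"translation": [0, 0, 0], "spin": 0, "jaw": 0.027},
    {"translation": [0, 0, 0], "spin": 0, "jaw": 0.027},
    {"translation": [0, 0, 0], "spin": 0, "jaw": 0.027},
    {"translation": [0, 0, 0], "spin": 0, "jaw": 0.027},
    {"translation": [0, 0.005, 0], "spin": 0, "jaw": 0.027},
    {"translation": [0, 0.005, 0], "spin": 0, "jaw": 0.027},
    {"translation": [0, 0.005, 0], "spin": 0, "jaw": 0.027},
    {"translation": [0, 0.005, 0], "spin": 0, "jaw": 0.027},
  ],
)

```text
time: 6.2
tool_pos: [581.0, -246.0, 148.8]
tcp_rot: [180.0, 0.0, 103.8]
ft_force: [-1.8, -1.4, 0.9]
finger_gap: 26.9
grip_force: 0.9
```

Emit:
carry_out(
  commands=[
    {"translation": [0, 0.005, 0], "spin": 0, "jaw": 0.027},
    {"translation": [0, 0.005, 0], "spin": 0, "jaw": 0.027},
    {"translation": [0, 0.005, 0], "spin": 0, "jaw": 0.027},
    {"translation": [0, 0, 0], "spin": 0, "jaw": 0.027},
    {"translation": [0, 0, 0], "spin": 0, "jaw": 0.027},
    {"translation": [0, 0, 0], "spin": 0, "jaw": 0.027},
    {"translation": [0, 0, 0], "spin": 0, "jaw": 0.027},
    {"translation": [0, 0, 0], "spin": 0, "jaw": 0.027},
  ],
)

```text
time: 6.87
tool_pos: [595.1, -242.2, 148.3]
tcp_rot: [180.0, -0.0, 103.8]
ft_force: [0.0, 0.2, -0.1]
finger_gap: 27.3
grip_force: 0.1
```

```bash
python3 - <<'E'
from z import *
s=r.snapshot("scene")
c=crop(s["pixels"],320,170,80,80,5)
cv2.imwrite("pics/c3.png",c);print(r.sense()["ft_force"],r.sense()["tool_pos"])
E
```

```text
[ 0.51147024 -0.01871015 -0.50715851] [ 595.12255833 -242.25120339  148.34736005]
```

View pics/c3.png

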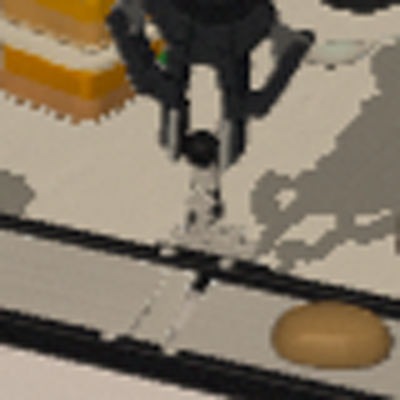

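Knob now lies in line with the pointer at about (203,148), with no residual force. I'll release, lift and travel to the guard.

Emit:
carry_out(
  commands=[
    {"translation": [0, 0, 0], "spin": 0, "jaw": 0.045},
    {"translation": [0, 0, 0], "spin": 0, "jaw": 0.045},
    {"translation": [0, 0, 0], "spin": 0, "jaw": 0.045},
    {"translation": [0, 0, -0.012], "spin": 0, "jaw": 0.045},
    {"translation": [0, 0, -0.02], "spin": 0, "jaw": 0.045},
    {"translation": [0, 0, -0.02], "spin": 0, "jaw": 0.045},
    {"translation": [0, 0, -0.02], "spin": 0, "jaw": 0.045},
    {"translation": [0, 0, -0.016], "spin": 0, "jaw": 0.045},
  ],
)

```text
time: 7.58
tool_pos: [595.6, -242.4, 239.3]
tcp_rot: [179.9, 0.1, 103.8]
ft_force: [-0.4, -0.3, 0.6]
finger_gap: 45.1
grip_force: 0.0
```

Emit:
carry_out(
  commands=[
    {"translation": [0.03375, 0.0025, 0], "spin": 0, "jaw": 0.08},
    {"translation": [0.03375, 0.0025, 0], "spin": 0, "jaw": 0.08},
    {"translation": [0.03375, 0.0025, 0], "spin": 0, "jaw": 0.08},
    {"translation": [0.03375, 0.0025, 0], "spin": 0, "jaw": 0.08},
    {"translation": [0.03375, 0.0025, 0], "spin": 0, "jaw": 0.08},
    {"translation": [0.03375, 0.0025, 0], "spin": 0, "jaw": 0.08},
    {"translation": [0.03375, 0.0025, 0], "spin": 0, "jaw": 0.08},
    {"translation": [0.03375, 0.0025, 0], "spin": 0, "jaw": 0.08},
  ],
)

```text
time: 8.25
tool_pos: [549.9, 26.3, 237.6]
tcp_rot: [179.9, 0.0, 103.8]
ft_force: [0.3, 0.4, -0.3]
finger_gap: 80.3
grip_force: 0.0
```

```bash
python3 - <<'E'
from z import *
np.set_printoptions(precision=1,suppress=True)
s=r.snapshot("scene");t=r.snapshot("top")
print(r.sense()["tool_pos"],r.sense()["tcp_rot"])
for n in("lever_knob","guard_grip","guard","potato","potato_top","slicer"):
    a=r.landmark_of(s,n);b=r.landmark_of(t,n)
    print(n,[(np.array(d["xy"]),round(d["score"],2)) for d in a[:2]],[(np.array(d["xy"]),round(d["score"],2)) for d in b[:2]])
    if a and b: print("   ",*tri(s,a[0]["xy"],t,b[0]["xy"]))
q=(555.6,-161.6,np.radians(13.85));c,n=np.cos(q[2]),np.sin(q[2])
for v in(0,.4,.8,1.2):
    x=85*np.sin(v-.6);z=78+85*np.cos(v-.6);X=(q[0]+c*x+n*81.5,q[1]+n*x-c*81.5,z);print(v,proj(s,X),proj(t,X))
cv2.imwrite("pics/c4.png",np.hstack([crop(s["pixels"],320,170,80,80,5),crop(t["pixels"],370,220,80,80,5)]))
E
```

```text
[549.6  29.2 237.7] [179.9  -0.1 104.1]
lever_knob [(array([361.4, 199.2]), 0.42)] [(array([408.1, 249.6]), 0.42)]
    [ 589.4 -235.4  162.6] 3.6155183262523733
guard_grip [(array([273.4, 332.7]), 0.64)] [(array([187.2, 291.8]), 0.79)]
    [504.1 297.9  48.6] 5.916347717111686
guard [(array([273.1, 345.8]), 0.91)] [(array([195.8, 291.9]), 0.77)]
    [506.  294.7  -2.6] 0.08275820045952474
potato [(array([385.4, 240.2]), 0.72)] [(array([385.9, 306.3]), 0.79)]
    [ 462.6 -188.8   80. ] 0.9186980026916093
potato_top [(array([317.8, 308.2]), 0.25)] [(array([384.5, 309.1]), 0.8)]
    [ 529.4 -127.1 -168.1] 172.90808174634526
slicer [(array([352.1, 255.6]), 0.67)] [(array([369.4, 267.9]), 0.93)]
    [ 559.5 -157.3   -3.3] 3.6699973150433194
0 [379.3 206.7] [416.2 277.7]
0.4 [370.3 201.2] [413.4 264.2]
0.8 [360.3 199.2] [409.2 249.6]
1.2 [351.  200.9] [404.5 236.9]
```

View pics/c4.png

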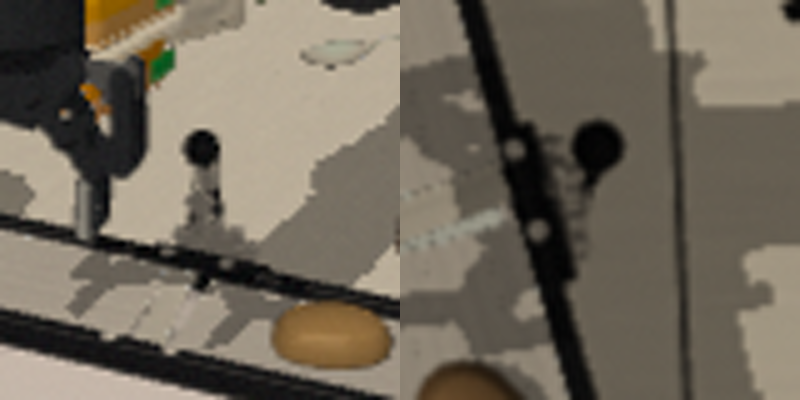

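Lever confirmed in the 0.8 notch: knob seen at scene (360.6,199.6) and top (409.5,249), predicted (360.3,199.2) and (409.2,249.6). On to the guard.

Emit:
carry_out(
  commands=[
    {"translation": [0.0333, 0.0025, 0], "spin": 0, "jaw": 0.08},
    {"translation": [0.0333, 0.0025, 0], "spin": 0, "jaw": 0.08},
    {"translation": [0.0333, 0.0025, 0], "spin": 0, "jaw": 0.08},
    {"translation": [0.0333, 0.0025, 0], "spin": 0, "jaw": 0.08},
    {"translation": [0.0333, 0.0025, 0], "spin": 0, "jaw": 0.08},
    {"translation": [0.0333, 0.0025, 0], "spin": 0, "jaw": 0.08},
    {"translation": [0.0333, 0.0025, 0], "spin": 0, "jaw": 0.08},
    {"translation": [0.0333, 0.0025, 0], "spin": 0, "jaw": 0.08},
  ],
)

```text
time: 9.62
tool_pos: [505.6, 289.7, 236.3]
tcp_rot: [180.0, 0.0, 103.8]
ft_force: [1.1, -0.3, -0.1]
finger_gap: 80.3
grip_force: 0.0
```

Emit:
carry_out(
  commands=[
    {"translation": [0, 0, 0], "spin": -0.114, "jaw": 0.08},
    {"translation": [0, 0, 0], "spin": -0.114, "jaw": 0.08},
    {"translation": [0, 0, 0], "spin": -0.114, "jaw": 0.08},
    {"translation": [0, 0, 0], "spin": -0.114, "jaw": 0.08},
    {"translation": [0, 0, 0], "spin": -0.114, "jaw": 0.08},
    {"translation": [0, 0, 0], "spin": -0.114, "jaw": 0.08},
    {"translation": [0, 0, 0], "spin": -0.114, "jaw": 0.08},
    {"translation": [0, 0, 0], "spin": -0.114, "jaw": 0.08},
  ],
)

```text
time: 10.28
tool_pos: [506.1, 288.1, 236.2]
tcp_rot: [-180.0, -0.0, 156.4]
ft_force: [-0.2, -0.1, 0.4]
finger_gap: 80.1
grip_force: 0.0
```

Emit:
carry_out(
  commands=[
    {"translation": [0, 0, 0], "spin": -0.114, "jaw": 0.08},
    {"translation": [0, 0, 0], "spin": -0.114, "jaw": 0.08},
    {"translation": [0, 0, 0.025], "spin": 0, "jaw": 0.08},
    {"translation": [0, 0, 0.025], "spin": 0, "jaw": 0.08},
    {"translation": [0, 0, 0.025], "spin": 0, "jaw": 0.08},
    {"translation": [0, 0, 0.025], "spin": 0, "jaw": 0.08},
    {"translation": [0, 0, 0.022], "spin": 0, "jaw": 0.08},
    {"translation": [0, 0, 0], "spin": 0, "jaw": 0.08},
  ],
)

```text
time: 10.95
tool_pos: [502.7, 286.5, 108.6]
tcp_rot: [-179.7, -0.4, 169.1]
ft_force: [-1.3, 0.3, -0.6]
finger_gap: 80.0
grip_force: 0.0
```

```bash
python3 - <<'E'
from z import *
s=r.snapshot("scene");t=r.snapshot("top")
print(r.sense()["tool_pos"],r.sense()["tcp_rot"])
cv2.imwrite("pics/c5.png",np.hstack([crop(s["pixels"],220,280,100,100,4),crop(t["pixels"],150,240,100,100,4)]))
p=r.sense()["tool_pos"];print(proj(s,p),proj(t,p))
E
```

```text
[505.38340808 287.83296336 113.7752261 ] [-1.79922206e+02 -1.05703734e-01  1.69116782e+02]
[272.63984764 310.52747876] [183.55755215 293.2004887 ]
```

View pics/c5.png

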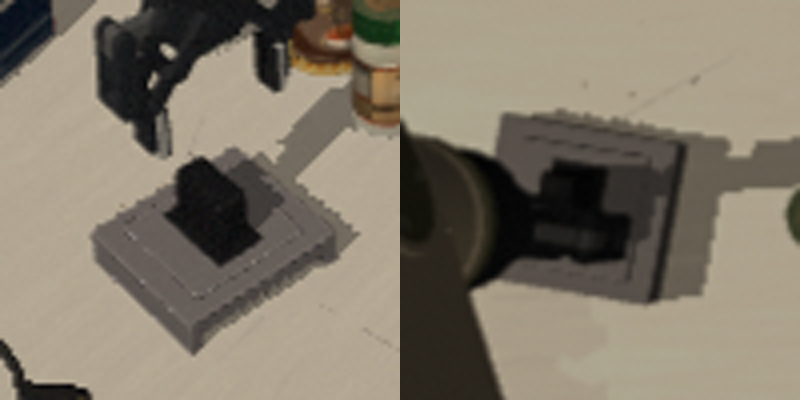

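```bash
cat >> z.py <<'E'
def W(q,X):
    c,n=np.cos(q[2]),np.sin(q[2])
    return np.array([q[0]+c*X[0]-n*X[1],q[1]+n*X[0]+c*X[1],X[2]])
def fit(obs,q0):
    from scipy.optimize import least_squares
    f=lambda q:np.concatenate([proj(p,W(q,X))-np.array(u) for p,X,u in obs])
    o=least_squares(f,q0);return o.x,f(o.x).reshape(-1,2)
E
python3 - <<'E'
from z import *
np.set_printoptions(precision=1,suppress=True)
s=r.snapshot("scene");t=r.snapshot("top")
a=lambda x,y:(220+x/4-.37,280+y/4-.37); b=lambda x,y:(150+(x-400)/4-.37,240+y/4-.37)
print(onplane(s,a(213,180),71),onplane(s,a(213.5,227),30))
A=[(s,(-52,58,30),a(192,328)),(s,(52,58,30),a(94,233)),(s,(-52,-58,30),a(336,236)),(s,(52,-58,30),a(235,150)),(s,(-52,58,0),a(192,352))]
B=[(t,(52,58,30),b(502,113)),(t,(52,-58,30),b(680,142)),(t,(-52,-58,30),b(650,298))]
for o in(A,B,A+B):
    q,e=fit(o,[505,292,-.19]);print(q[:2],np.degrees(q[2]),e.ravel())
E
```

```text
[503.8 292.1  71. ] [505.5 293.   30. ]
[502.4 295.4] -11.282532694696252 [-0.6 -0.2 -0.8 -0.4  0.6 -1.1  0.5 -1.1  0.2  2.3]
[508.3 290.3] -10.266364696548349 [-0.2 -0.5 -0.1 -0.7  0.3  1.2]
[505.6 292.8] -10.617277472159932 [-0.5 -1.5 -1.  -1.3  0.3 -2.5 -0.1 -2.1  0.3  1.1 -1.1  0.5 -0.9  0.6
 -0.8  2.4]
```

Gripper is above the grip: fingertips at crop (160,155) and (275,88), grip top at (213,180). It needs +4.5 mm in tool y and about 77 mm down, then close.

Emit:
carry_out(
  commands=[
    {"translation": [0, 0.0045, 0.01], "spin": 0, "jaw": 0.08},
    {"translation": [0, 0, 0.012], "spin": 0, "jaw": 0.08},
    {"translation": [0, 0, 0.012], "spin": 0, "jaw": 0.08},
    {"translation": [0, 0, 0.012], "spin": 0, "jaw": 0.08},
    {"translation": [0, 0, 0.012], "spin": 0, "jaw": 0.08},
    {"translation": [0, 0, 0.01], "spin": 0, "jaw": 0.08},
    {"translation": [0, 0, 0.008], "spin": 0, "jaw": 0.08},
    {"translation": [0, 0, 0], "spin": 0, "jaw": 0.08},
  ],
)

```text
time: 11.82
tool_pos: [505.2, 291.9, 35.5]
tcp_rot: [-179.9, -0.2, 169.1]
ft_force: [-0.9, -0.5, 0.5]
finger_gap: 80.1
grip_force: 0.0
```

Emit:
carry_out(
  commands=[
    {"translation": [0, 0, 0], "spin": 0, "jaw": 0.03},
    {"translation": [0, 0, 0], "spin": 0, "jaw": 0.03},
    {"translation": [0, 0, 0], "spin": 0, "jaw": 0.03},
    {"translation": [0, 0, 0], "spin": 0, "jaw": 0.03},
    {"translation": [0, 0, 0], "spin": 0, "jaw": 0.018},
    {"translation": [0, 0, 0], "spin": 0, "jaw": 0.018},
    {"translation": [0, 0, 0], "spin": 0, "jaw": 0.018},
    {"translation": [0, 0, 0], "spin": 0, "jaw": 0.018},
  ],
  squeeze=45,
)

```text
time: 12.48
tool_pos: [507.5, 293.0, 39.2]
tcp_rot: [179.9, 0.1, 169.1]
ft_force: [0.4, 0.1, 5.4]
finger_gap: 23.5
grip_force: 45.6
```

Emit:
carry_out(
  commands=[
    {"translation": [0, 0, -0.008], "spin": 0, "jaw": 0.018},
    {"translation": [0, 0, -0.016], "spin": 0, "jaw": 0.018},
    {"translation": [0, 0, -0.022], "spin": 0, "jaw": 0.018},
    {"translation": [0, 0, -0.024], "spin": 0, "jaw": 0.018},
    {"translation": [0, 0, -0.024], "spin": 0, "jaw": 0.018},
    {"translation": [0, 0, -0.024], "spin": 0, "jaw": 0.018},
    {"translation": [0, 0, -0.02], "spin": 0, "jaw": 0.018},
    {"translation": [0, 0, -0.012], "spin": 0, "jaw": 0.018},
  ],
)

```text
time: 13.15
tool_pos: [507.5, 293.0, 191.3]
tcp_rot: [179.9, 0.1, 169.1]
ft_force: [0.3, 0.1, -1.7]
finger_gap: 23.7
grip_force: 44.7
```

```bash
python3 - <<'E'
from z import *
s=r.snapshot("scene");t=r.snapshot("top")
print(r.sense())
cv2.imwrite("pics/c6.png",np.hstack([crop(s["pixels"],220,230,100,120,4),crop(t["pixels"],150,230,100,120,4)]))
E
```

```text
{'time': 13.25, 'joint_pos': array([ 2.49852107e+01,  6.40518063e+00,  9.06408951e+01, -4.06393271e-04,
        8.26995238e+01, -5.41430588e+01]), 'qd': array([-0.02679163,  2.00366929,  2.84255533,  0.05169595, -1.99728977,
       -0.06156493]), 'joint_efforts': array([ 4.37006622e-02, -5.60300231e+01, -4.98499238e+01,  5.13942996e-04,
        6.98388498e-01, -2.35979905e-05]), 'tool_pos': array([508.13976846, 293.27312338, 191.08064177]), 'tcp_rot': array([179.85130777,   0.20642301, 169.12805238]), 'ft_force': array([ 0.53403576,  0.74613999, -1.23457863]), 'wrist_torque': array([-0.0053615 ,  0.00570628,  0.02279689]), 'grip_force': 44.74571943283081, 'finger_gap': 23.717845177176347}
```

View pics/c6.png

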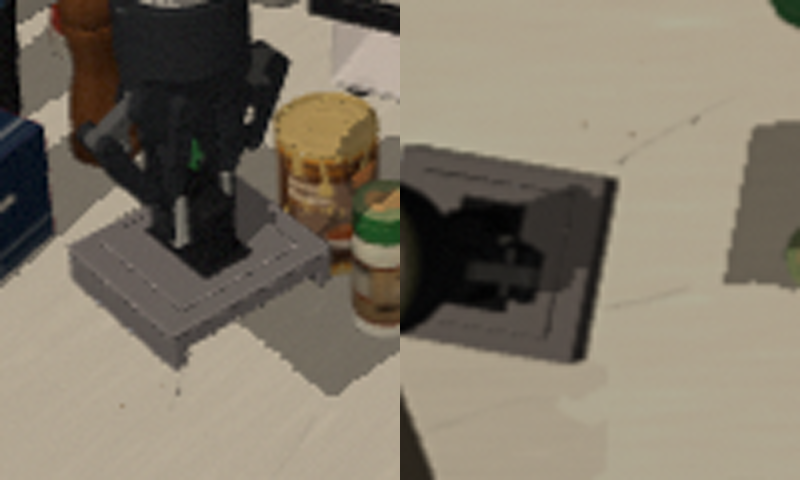

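The guard hangs level in the gripper, its underside about 150 mm up, clear of the tin and jars. I'll carry it over.

Emit:
carry_out(
  commands=[
    {"translation": [-0.0016, -0.017, 0], "spin": 0, "jaw": 0.018},
    {"translation": [-0.0028, -0.03, 0], "spin": 0, "jaw": 0.018},
    {"translation": [-0.0028, -0.03, 0], "spin": 0, "jaw": 0.018},
    {"translation": [-0.0028, -0.03, 0], "spin": 0, "jaw": 0.018},
    {"translation": [-0.0028, -0.03, 0], "spin": 0, "jaw": 0.018},
    {"translation": [-0.0028, -0.03, 0], "spin": 0, "jaw": 0.018},
    {"translation": [-0.0028, -0.03, 0], "spin": 0, "jaw": 0.018},
    {"translation": [-0.0028, -0.03, 0], "spin": 0, "jaw": 0.018},
  ],
)

```text
time: 13.92
tool_pos: [483.3, 64.4, 186.0]
tcp_rot: [-180.0, -0.2, 169.1]
ft_force: [1.0, 0.8, -1.8]
finger_gap: 23.2
grip_force: 44.8
```

Emit:
carry_out(
  commands=[
    {"translation": [-0.003, -0.03, 0], "spin": 0, "jaw": 0.018},
    {"translation": [-0.003, -0.03, 0], "spin": 0, "jaw": 0.018},
    {"translation": [-0.003, -0.03, 0], "spin": 0, "jaw": 0.018},
    {"translation": [-0.003, -0.03, 0], "spin": 0, "jaw": 0.018},
    {"translation": [-0.003, -0.03, 0], "spin": 0, "jaw": 0.018},
    {"translation": [-0.003, -0.03, 0], "spin": 0, "jaw": 0.018},
    {"translation": [-0.003, -0.03, 0], "spin": 0, "jaw": 0.018},
    {"translation": [-0.003, -0.03, 0], "spin": 0, "jaw": 0.018},
  ],
)

```text
time: 14.58
tool_pos: [461.7, -175.4, 186.1]
tcp_rot: [179.9, -0.2, 169.1]
ft_force: [-0.0, -1.1, -1.8]
finger_gap: 23.7
grip_force: 44.8
```

Emit:
carry_out(
  commands=[
    {"translation": [-0.001, -0.011, 0], "spin": 0, "jaw": 0.018},
    {"translation": [0, 0, 0], "spin": -0.08, "jaw": 0.018},
    {"translation": [0, 0, 0], "spin": -0.1, "jaw": 0.018},
    {"translation": [0, 0, 0], "spin": -0.1, "jaw": 0.018},
    {"translation": [0, 0, 0], "spin": -0.1, "jaw": 0.018},
    {"translation": [0, 0, 0], "spin": -0.052, "jaw": 0.018},
    {"translation": [0, 0, 0], "spin": 0, "jaw": 0.018},
    {"translation": [0, 0, 0], "spin": 0, "jaw": 0.018},
  ],
)

```text
time: 15.25
tool_pos: [461.4, -184.9, 186.9]
tcp_rot: [179.9, -0.1, -166.2]
ft_force: [-0.1, 0.1, -1.9]
finger_gap: 23.5
grip_force: 44.9
```

```bash
python3 - <<'E'
from z import *
np.set_printoptions(precision=1,suppress=True)
s=r.snapshot("scene");t=r.snapshot("top")
p=r.sense();print(p["tool_pos"],p["tcp_rot"],p["finger_gap"],p["ft_force"])
cv2.imwrite("pics/c7.png",np.hstack([crop(s["pixels"],300,160,133,130,3),crop(t["pixels"],325,180,133,130+60,3)[:570][-390:]]))
for n in("guard_pins","guard","guard_grip","potato"):
    for v,P in(("s",s),("t",t)):
        print(n,v,[(np.array(d["xy"]),round(d["score"],2)) for d in r.landmark_of(P,n)[:2]])
E
```

```text
[ 461.7 -185.1  187.4] [ 179.9   -0.1 -166.2] 23.146965107176246 [ 0.6 -0.1 -1.2]
guard_pins s [(array([389.7, 219.2]), 0.71)]
guard_pins t [(array([388.8, 312.4]), 0.74), (array([260.4, 294.3]), 0.58)]
guard s [(array([388., 217.]), 0.87)]
guard t []
guard_grip s [(array([388.6, 205.9]), 0.63), (array([360.1, 200.1]), 0.42)]
guard_grip t []
potato s []
potato t []
```

View pics/c7.png

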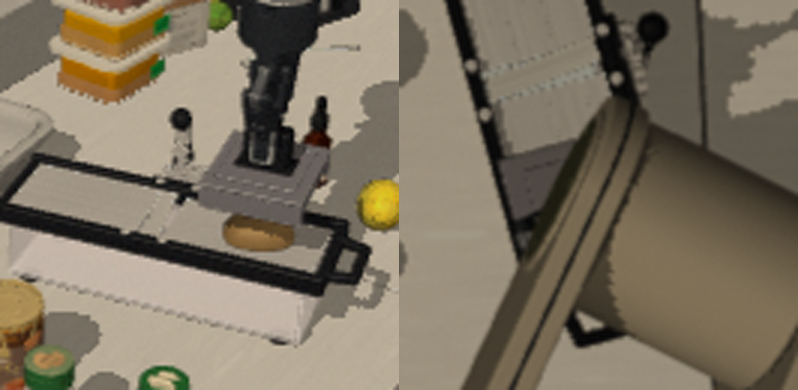

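Emit:
carry_out(
  commands=[
    {"translation": [0, 0, 0.004], "spin": 0, "jaw": 0.018},
    {"translation": [0, 0, 0.005], "spin": 0, "jaw": 0.018},
    {"translation": [0, 0, 0.005], "spin": 0, "jaw": 0.018},
    {"translation": [0, 0, 0.005], "spin": 0, "jaw": 0.018},
    {"translation": [0, 0, 0.005], "spin": 0, "jaw": 0.018},
    {"translation": [0, 0, 0], "spin": 0, "jaw": 0.018},
    {"translation": [0, 0, 0], "spin": 0, "jaw": 0.018},
    {"translation": [0, 0, 0], "spin": 0, "jaw": 0.018},
  ],
)

```text
time: 16.42
tool_pos: [462.1, -185.5, 164.3]
tcp_rot: [180.0, 0.0, -166.1]
ft_force: [-0.2, 0.5, -1.8]
finger_gap: 23.0
grip_force: 44.9
```

```bash
python3 - <<'E'
from z import *
np.set_printoptions(precision=1,suppress=True)
for k in range(3):
    s=r.snapshot("scene");p=r.sense();print(p["tool_pos"],p["tcp_rot"],p["finger_gap"],p["ft_force"],p["wrist_torque"])
cv2.imwrite("pics/c8s.png",s["pixels"])
cv2.imwrite("pics/c8.png",crop(s["pixels"],355,185,80,60,10))
E
```

```text
[ 462.2 -185.6  164.6] [-180.     0.  -166.1] 23.553387696915017 [-0.5 -1.  -1.9] [-0. -0.  0.]
[ 462.3 -185.6  164.7] [-180.     0.  -166.1] 23.11782414843332 [-0.6  0.2 -1.5] [-0.1 -0.  -0. ]
[ 462.3 -185.6  164.7] [-180.     0.  -166.1] 23.351479078494144 [ 0.6 -0.6 -0.8] [-0.   0.   0.1]
```

View pics/c8.png

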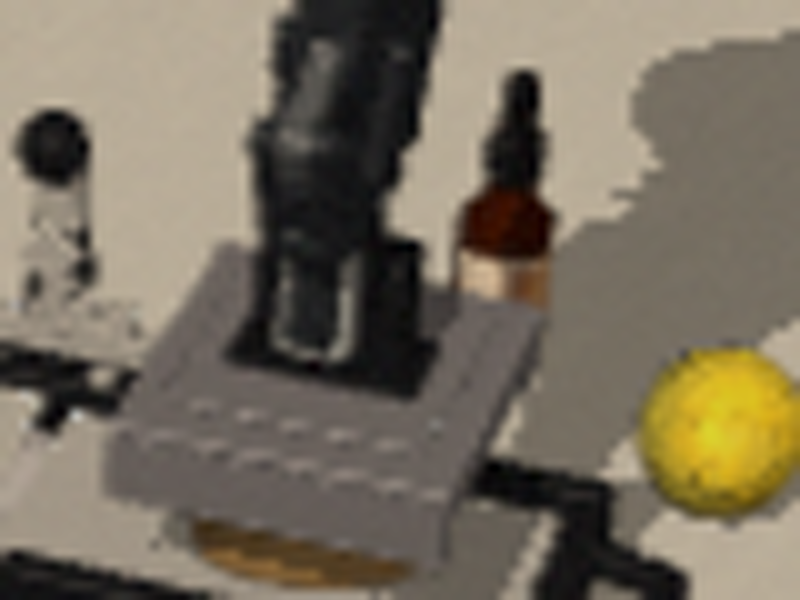

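Crop: knob still in its notch. Guard level: top corners at (225,240), (545,305), (112,435) and (450,492), bottom front at (108,490) and (440,568). The potato shows beneath it. Next I fit the guard pose and compare it with the scene-only slicer fit.

```bash
python3 - <<'E'
from z import *
from scipy.optimize import least_squares
np.set_printoptions(precision=1,suppress=True)
s=r.snapshot("scene");t=r.snapshot("top")
a=lambda x,y:np.array((355+x/10-.45,185+y/10-.45))
C=[((52,-58,30),a(225,240)),((-52,-58,30),a(545,305)),((52,58,30),a(112,435)),((-52,58,30),a(450,492)),((52,58,0),a(108,490)),((-52,58,0),a(440,568))]
def run(free,q0,fixz=None):
    def f(q):
        z=q[3] if fixz is None else fixz
        return np.concatenate([proj(s,W(q,X)+[0,0,z])-u for X,u in C])
    o=least_squares(f,q0,loss="soft_l1");return o.x,f(o.x)
q0=[462,-185,.24]
for z in(None,124,126,128):
    q,e=run(0,q0+([126] if z is None else []),z)
    for S in((553.3,-159.5,np.radians(13.8)),(555.6,-161.6,np.radians(13.85))):
        d=q[:2]-np.array(S[:2]);c,n=np.cos(S[2]),np.sin(S[2]);print(z,q,np.degrees(q[2]),"rel",c*d[0]+n*d[1],-n*d[0]+c*d[1],np.abs(e).max())
# potato in earlier clean images, landmark averages
S0=dict(s);T0=dict(t)
p1=(295+(659-367)/3.2-.35,190+149/3.2-.35)
X=onplane(s,p1,100);d=X[:2]-[553.3,-159.5];c,n=np.cos(.241),np.sin(.241);print("potato scene-only rel",X,c*d[0]+n*d[1],-n*d[0]+c*d[1])
# top-view visible corner of guard (far-left) for check
print("tcp proj scene",proj(s,r.sense()["tool_pos"]))
h=cv2.cvtColor(s["pixels"],cv2.COLOR_BGR2HSV)[225:250,370:405]
m=(h[...,0]<22)&(h[...,1]>110);ys,xs=np.nonzero(m);print("potato px cols",xs.min()+370,xs.max()+370,"rows",ys.min()+225,ys.max()+225)
h=cv2.cvtColor(cv2.imread("pics/s0.png"),cv2.COLOR_BGR2HSV)[225:250,365:405]
m=(h[...,0]<22)&(h[...,1]>110);ys,xs=np.nonzero(m);print("before",xs.min()+365,xs.max()+365,"rows",ys.min()+225,ys.max()+225)
E
```

```text
None [ 474.5 -214.     0.2  105.2] 14.036286027801683 rel -89.56976865766052 -34.13212432644396 1.8167941145769362
None [ 474.5 -214.     0.2  105.2] 14.036286027801683 rel -91.32994990530327 -31.464426960507353 1.8167941145769362
124 [ 460.7 -187.2    0.2] 14.024292879863546 rel -96.49629308157574 -4.855537975597905 1.8367058744229325
124 [ 460.7 -187.2    0.2] 14.024292879863546 rel -98.23092305375808 -2.1818072252796696 1.8367058744229325
126 [ 459.3 -184.4    0.2] 14.018104601317138 rel -97.22986868730628 -1.7510610095657384 1.8408993920328953
126 [ 459.3 -184.4    0.2] 14.018104601317138 rel -98.96178921327711 0.9233087240557367 1.8408993920328953
128 [ 457.8 -181.6    0.2] 14.009633601560754 rel -97.96298181617807 1.3513271947070855 1.84600807523546
128 [ 457.8 -181.6    0.2] 14.009633601560754 rel -99.69219471890179 4.026335508839988 1.84600807523546
potato scene-only rel [ 459.3 -181.6  100. ] -96.54687195498393 0.9537413734129991
tcp proj scene [387.4 217.4]
potato px cols 375 395 rows 237 243
before 375 397 rows 230 242
```

Emit:
carry_out(
  commands=[
    {"translation": [-0.001, 0.001, 0], "spin": 0, "jaw": 0.018},
    {"translation": [-0.001, 0.0005, 0.0015], "spin": 0, "jaw": 0.018},
    {"translation": [0, 0, 0.002], "spin": 0, "jaw": 0.018},
    {"translation": [0, 0, 0.002], "spin": 0, "jaw": 0.018},
    {"translation": [0, 0, 0.002], "spin": 0, "jaw": 0.018},
    {"translation": [0, 0, 0.001], "spin": 0, "jaw": 0.018},
    {"translation": [0, 0, 0], "spin": 0, "jaw": 0.018},
    {"translation": [0, 0, 0], "spin": 0, "jaw": 0.018},
  ],
)

```text
time: 17.33
tool_pos: [463.6, -183.5, 155.7]
tcp_rot: [180.0, -0.0, -166.1]
ft_force: [-0.4, -0.4, -2.0]
finger_gap: 23.2
grip_force: 44.9
```

Emit:
carry_out(
  commands=[
    {"translation": [0, 0, 0], "spin": 0, "jaw": 0.018},
    {"translation": [0, 0, 0], "spin": 0, "jaw": 0.018},
    {"translation": [0, 0, 0], "spin": 0, "jaw": 0.018},
    {"translation": [0, 0, 0], "spin": 0, "jaw": 0.018},
    {"translation": [0, 0, 0], "spin": 0, "jaw": 0.018},
    {"translation": [0, 0, 0], "spin": 0, "jaw": 0.018},
    {"translation": [0, 0, 0], "spin": 0, "jaw": 0.018},
    {"translation": [0, 0, 0], "spin": 0, "jaw": 0.018},
  ],
)

```text
time: 18.0
tool_pos: [463.6, -183.5, 155.8]
tcp_rot: [180.0, 0.0, -166.1]
ft_force: [-0.2, 0.2, -1.3]
finger_gap: 23.4
grip_force: 44.9
```

```bash
python3 - <<'E'
from z import *
np.set_printoptions(precision=1,suppress=True)
s=r.snapshot("scene");t=r.snapshot("top");p=r.sense();print(p["tool_pos"],p["tcp_rot"],p["finger_gap"],p["ft_force"])
print([(np.array(d["xy"]),d["score"]) for d in r.landmark_of(s,"guard_pins")[:1]])
h=cv2.cvtColor(s["pixels"],cv2.COLOR_BGR2HSV)[225:250,370:405]
m=(h[...,0]<22)&(h[...,1]>110);ys,xs=np.nonzero(m);print("potato",xs.min()+370,xs.max()+370,ys.min()+225,ys.max()+225)
X=np.array([555.6-.971*97-.24*0,-161.6-.239*97,0]);
for z in (118,124,130):print(z,proj(s,X+[0,0,z]))
for n in("lever_knob","bean_tin","spice_jar","honey_jar","pepper_mill","lemon"):
    print(n,[np.array(d["xy"]) for d in r.landmark_of(s,n)[:2]])
g=r.regions_of(s,"guard")[0]["pixels"]; ys,xs=np.nonzero(g);print(xs.min(),xs.max(),ys.min(),ys.max())
# predicted guard silhouette lower edge
for z in(115,118,121):print(z,proj(s,W((*X[:2],.2417),(-52,58,0))+[0,0,z]),proj(s,W((*X[:2],.2417),(52,58,0))+[0,0,z]))
E
```

```text
[ 463.6 -183.5  155.8] [ 180.    -0.  -166.1] 23.63802520425426 [-0.4 -0.2 -1.6]
[(array([384.1, 227.6]), 0.86)]
potato 376 389 240 243
118 [386.3 230.6]
124 [386.5 229. ]
130 [386.6 227.3]
lever_knob [array([359.7, 198.9])]
bean_tin [array([300.8, 286.1])]
spice_jar [array([354.6, 315.7]), array([317.7, 308.6])]
honey_jar [array([271.1, 280.9])]
pepper_mill [array([246.8, 268. ]), array([353.4, 315.3])]
lemon [array([362.4, 199.4]), array([422.9, 237.4])]
363 407 211 244
115 [397.9 245.1] [364.1 237.4]
118 [398.  244.3] [364.1 236.6]
121 [398.  243.5] [364.2 235.8]
```

```bash
python3 -c "
from bench import r
print(r.hand_in())"
```

```text
the job is handed in; nothing more can be done
None
```

The job is handed in: the lever is seated in the pointer's notch, and the gripper holds the guard level over the potato. By measurement it is in line and midway between the rails to about 2 mm, with its pins about 1 cm above the potato. The jars and tin had not moved, and only the guard's weight registered on the wrist.

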